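Open the pill pot and hold up the fullest tin over it

TASK

The blue pill pot is to be topped up from the fullest of three identical tins: first lift the loose cap off the pot and set it flat, right way up, in the middle of the round ceramic coaster, then heft the tins one after another from the robot's left to its right, lifting each straight up clear of its place on the bamboo tray (the lighter ones go back upright on their places). Then hold the heaviest tin upright above the middle of the open pot, its underside about ten centimetres over the rim, and finish while still holding it there. Set things down rather than dropping them, do not tip a tin, and leave everything else, pot and coaster included, where it stands.

Things in the scene. Friction and masses are not known exactly. Their poses are not given: they have to be found in the camera images.
- tin_a: Closed round metal tin, 52 mm diameter, 70 mm tall, aluminium with a pale band and a steel lid that is fixed on; origin at the centre of its underside, z up. The three tins look exactly alike, their places on the tray are shuffled, and one of them weighs at least 180 g more than either of the others (the weights lie between 100 and 520 g): only lifting tells which.
- tin_b: Closed round metal tin, 52 mm diameter, 70 mm tall, aluminium with a pale band and a steel lid that is fixed on; origin at the centre of its underside, z up. The three tins look exactly alike, their places on the tray are shuffled, and one of them weighs at least 180 g more than either of the others (the weights lie between 100 and 520 g): only lifting tells which.
- tin_c: Closed round metal tin, 52 mm diameter, 70 mm tall, aluminium with a pale band and a steel lid that is fixed on; origin at the centre of its underside, z up. The three tins look exactly alike, their places on the tray are shuffled, and one of them weighs at least 180 g more than either of the others (the weights lie between 100 and 520 g): only lifting tells which.
- pot: Round blue pill pot, 68 mm outer diameter, 50 mm tall, 60 mm wide inside, standing loose (250 g) on the table; origin at the centre of its underside.
- pot_rim (a point): Centre of the pot's mouth, level with its rim, 50 mm above the table.
- cap: Loose blue cap (30 g) resting on the pot. Origin at the centre of the underside of its plug, z up: plug 52 mm diameter from z = 0 to 8 mm (hangs 8 mm into the pot), disc 72 mm diameter from 8 to 16 mm, upright white round knob 18 mm diameter from 16 to 40 mm. It lifts straight off.
- coaster: Round white ceramic coaster with a raised rim, loose (350 g) on the table: 100 mm outer diameter, 14 mm high, 90 mm wide inside, floor 5 mm thick. Origin at the centre of its underside. The cap's plug rests on its floor.
- coaster_floor (a point): Centre of the coaster's inner floor, 5 mm above the table.
- tray: Bamboo tray board, 130 mm (x) by 300 mm (y), 12 mm thick, fixed to the table, a little turned; origin at the centre of its underside. Its three places are flush cork discs 105 mm apart along its y.
- place_left (a point): Centre of the tray's left place (robot's left, larger y), on its top face, 12 mm above the table; a tin stands here.
- place_middle (a point): Centre of the tray's middle place, on its top face; a tin stands here.
- place_right (a point): Centre of the tray's right place (robot's right, smaller y), on its top face; a tin stands here.
- cup: Bystander: open stainless steel cup, 74 mm diameter, 85 mm tall; origin at the centre of its underside.
- thermometer: Bystander: white plastic digital thermometer lying flat, about 140 mm long, 20 mm wide, 12 mm high; x along it to the tip.
- bottle: Bystander: amber bottle with a white cap, 54 mm diameter, 120 mm tall; origin at the centre of its underside.
- organiser: Bystander: flat seven-compartment pill organiser, 176 mm long (along its y), 42 mm wide, 25 mm high; origin at the centre of its underside.
- oximeter: Bystander: small white and grey finger clip, 60 x 34 x 29 mm; origin at the centre of its underside.
There are look-alikes about, which are no part of the job. What is shaped like the pot but yellow is not meant.

How it is judged:
By the outcome, as a careful person would: the job done as asked, in the order asked, and still so for the second after the job is handed in, while the arm keeps its last pose, push and grip.
It also fails if it takes over 67 s, if anything falls off the work surface, if the arm or the gripper's body presses on something with over 40 N, if the wrist force passes 120 N, or if a joint passes its speed limit or range.

ROBOT

A 6-joint arm with a two-finger parallel gripper is mounted at the origin on the work surface. World frame = base frame: x ahead of the robot, y to its left, z up, the work surface at z = 0. Lengths are in m, angles in rad, forces in N, time in s.
With the tool pointing down it reaches from about 0.35 to 0.95 m from the base axis. Payload 17.4 kg.
Tool frame: the origin (TCP) lies midway between the tips of the shut fingers; the grasp point (between the pads) lies 19 mm behind it; z points along the fingers, y is the direction in which the jaws open and shut (so a half turn about z gives the same grasp; the last joint's range is limited). The gripper opens to 93 mm and grips with 3 to 60 N. Pads are 15 mm wide; open, the fingers measure 128 mm over their backs; the gripper's body (75 mm by 188 mm) begins 65 mm behind the grasp point.
Start: joints at [1.115, 0.116, 1.442, -0, 1.584, -0.038], TCP at [0.274, 0.617, 0.219] pointing down, gripper open.
Joint ranges: [-2.83, 2.83], [-0.83, 2.19], [0.07, 2.5], [-1.14, 4.28], [0.01, 3], [-2.97, 2.97]. Speed limits (rad/s): [1.89, 1.89, 2.22, 3.14, 3.14, 3.14].

INTERFACE

Orientations are given as a unit quaternion [x, y, z, w].
In Python, from station import * gives the robot as it stands.
- The arm moves only by the tool jog_arm, never from a script. Its argument "plan" is a list of rows, each a list of 3 entries, a list of its own where there are three numbers: the finger opening in m, from 0 to 0.093, then the shift along the tool's x, y, z in m, then the turn about the tool's z in degrees. A call has 1 to 5 rows; each row shifts and turns the commanded pose from where the row before left it, along the tool's axes as they then stand; what a row does not reach is not made up. A row lasts 1/12 s, in which the tool goes at most 41.7 mm and 7.16 degrees, less where a joint would pass 70% of its speed; a pose out of reach is approached as far as the arm can. A call is refused whole if a number of a shift passes 0.0417 or a number of a turn 7.16, either way. A call with a gripper value outside its range is refused whole. The fingers move at their own pace and stop on an object; "squeeze" is the grip in N (left out, the last holds). Time passes only in rows, so rows that do not move let the fingers close. It gives the time, the measured TCP pose, the force and the opening at its end, in the units of the state.
- observe(): the state, without advancing time (a new reading comes with each control period).
- capture(name): name is "scene" or "top"; returns the picture (400x640x3 uint8, red, green, blue); there is no depth.
- calibration(name): a dict with "intrinsics" (3x3 intrinsics, pixels), "T" (4x4, takes a point from camera to world coordinates). Camera axes: x right, y down, z forward; pixel columns grow to the right and rows downward; lengths in m; the calibration is good to about 2 mm. A picture is of the moment at which its call begins. calibration takes no time and is no camera call.
- hand_in(): hands the job in, once; it reports no verdict.
Trained networks look in the newest picture that a camera, given by its name, has taken for a name from the list of things; names that differ only in an ending like _2 or _b are one class to them, and where a whole thing is asked for, a point or a joint stands for the part that bears it (a point fixed in the world has none). Each returns a list of dicts, best first, with "conf" (0 to 1); they miss things now and then, are a little off and sometimes report something else, mostly with a low value. They report only what shows in the picture. A call takes as long as a camera call. They do not tell look-alikes from the thing itself.
- look_for(camera, label): "rect" ([centre column, centre row, width, height] in pixels, round what is visible of it).
The state is a dict: "time": time; "joint_pos": joint angles; "joint_vel": joint speeds; "joint_torque": joint torques, N m; "eef_pos": TCP position; "orientation": TCP orientation; "wrist_force": force on the tool from outside, world axes, zero at the start; "ft_torque": the same for the moment, N m; "width": finger opening in m.
Only numpy, scipy, OpenCV 4.12 (cv2) and the standard library are available. Lean on these libraries where they do the work, as an engineer would, in place of code of your own. Each camera call takes 0.05 s, during which the arm holds its last target.

## Working session

There is one attempt and no reset: what is moved stays moved. The work goes in short steps, Python scripts to look and compute and a tool call to move; the robot and the scene stay as the last step left them, time stands still between calls to the robot, and variables do not carry over. Pictures are saved under pics/ and viewed, and the job is handed in when it is done.

Besides the shell and the picture viewer there is one more tool, called after "Call:" by a JSON object that holds its "method" and its "body", one argument or row to a line. jog_arm: Moves the arm, as the interface text tells. Its arguments: {"type":"object","properties":{"plan":{"type":"array","items":{"type":"array"}},"squeeze":{"type":"number"}},"required":["plan"]}

```bash
ls; mkdir -p pics
python3 - <<'E'
from station import *
import cv2
print(observe())
for n in ("scene","top"):
    im=capture(n); cv2.imwrite(f"pics/{n}0.png",im[:,:,::-1]); c=calibration(n); print(n,c)
    for l in ("tin_a","pot","cap","coaster","cup","bottle","tray"):
        print(n,l,[( [round(x) for x in d["rect"]],round(d["conf"],2)) for d in look_for(n,l)])
print(observe()["time"])
E
```

```text
pics
{'time': 0.0, 'joint_pos': array([ 1.11522040e+00,  1.16466763e-01,  1.44226934e+00,  1.05377389e-05,
        1.58399833e+00, -3.77834683e-02]), 'joint_vel': array([-0.00113153,  0.00076653, -0.00116732,  0.00124065,  0.00046163,
       -0.00150281]), 'joint_torque': array([-2.46837362e-04, -7.21229911e+01, -6.22626901e+01,  7.79630989e-02,
        2.33009033e-02, -3.82183748e-05]), 'eef_pos': array([0.27378063, 0.61675665, 0.21791561]), 'orientation': array([ 2.07380151e-01,  9.78260265e-01, -5.52320934e-04, -1.44511807e-04]), 'wrist_force': array([0.41609722, 0.10827429, 0.02919984]), 'ft_torque': array([0.01447945, 0.03964905, 0.00570247]), 'width': 0.09280798561111228}
scene {'intrinsics': array([[503.87976737,   0.        , 324.15926787],
       [  0.        , 503.87976737, 202.58919656],
       [  0.        ,   0.        ,   1.        ]]), 'T': array([[ 0.46761571,  0.66940632, -0.57726141,  1.22170941],
       [ 0.88389018, -0.36045352,  0.29801242, -0.32495412],
       [-0.00858451, -0.64959098, -0.7602354 ,  0.94220396],
       [ 0.        ,  0.        ,  0.        ,  1
[... 630 characters left out ...]
    ,   0.        ,   1.        ]]), 'T': array([[ 0.02793213, -0.99375774,  0.10800625,  0.46177011],
       [-0.99942904, -0.02570875,  0.02192383,  0.01165762],
       [-0.01901027, -0.10855696, -0.99390844,  1.08943084],
       [ 0.        ,  0.        ,  0.        ,  1.        ]])}
top tin_a [([421, 229, 25, 25], 0.81), ([382, 228, 27, 27], 0.8), ([335, 228, 25, 20], 0.57)]
top pot [([233, 259, 33, 26], 0.73), ([194, 204, 41, 39], 0.49), ([416, 288, 30, 18], 0.24)]
top cap [([250, 206, 28, 34], 0.79), ([376, 228, 123, 59], 0.37)]
top coaster [([193, 200, 39, 41], 0.61)]
top cup [([285, 121, 29, 32], 0.8)]
top bottle [([450, 141, 33, 30], 0.96)]
top tray [([378, 228, 124, 59], 0.66)]
0.8
```

View pics/scene0.png

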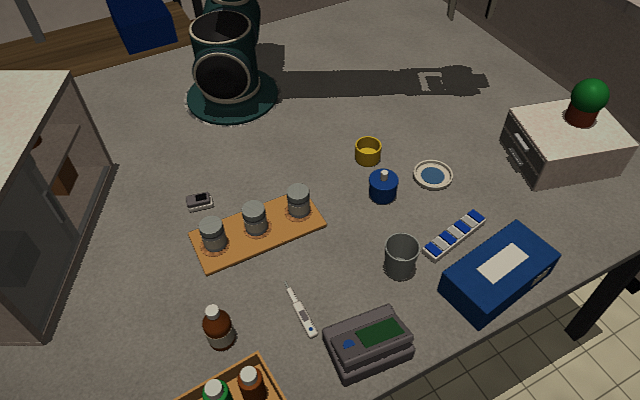

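View pics/top0.png

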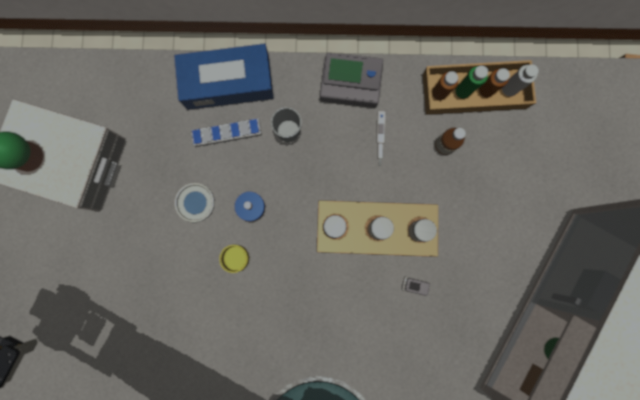

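Run:
```python
import cv2
im=cv2.imread("pics/top0.png"); a=cv2.resize(im[160:300,150:290],None,fx=4,fy=4,interpolation=cv2.INTER_CUBIC)
cv2.imwrite("pics/topcrop.png",a)
a=cv2.resize(im[180:280,300:460],None,fx=5,fy=5,interpolation=cv2.INTER_CUBIC)
cv2.imwrite("pics/topcrop2.png",a)
im=cv2.imread("pics/scene0.png"); a=cv2.resize(im[120:280,180:380+80],None,fx=2.8,fy=2.8,interpolation=cv2.INTER_CUBIC)
cv2.imwrite("pics/scenecrop.png",a)
```

```text
(no output)
```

View crops.

View pics/topcrop.png

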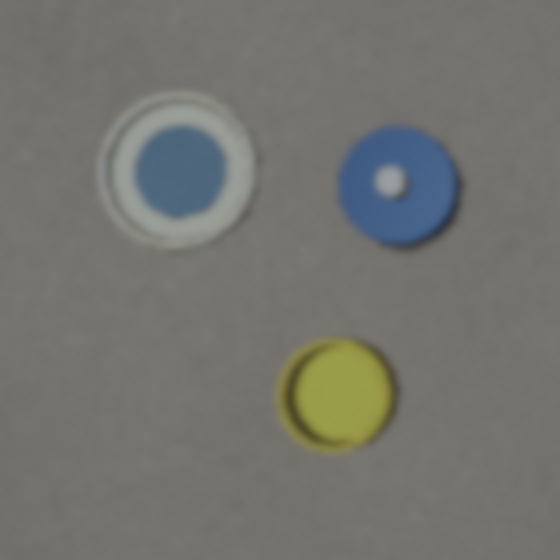

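View pics/topcrop2.png

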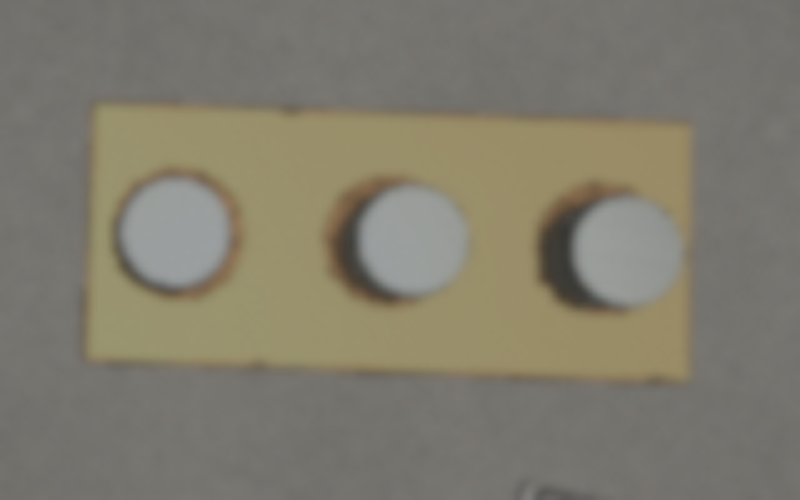

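View pics/scenecrop.png

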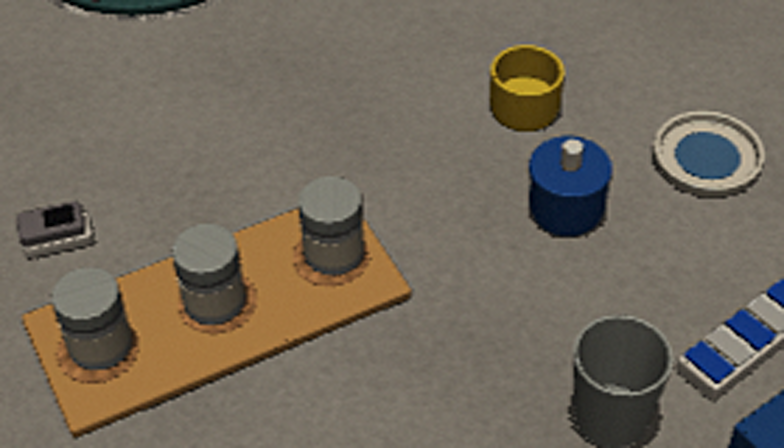

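```bash
cat > h.py <<'E'
import numpy as np,cv2
from station import *
def ray(n,u,v,z):
    c=calibration(n);K=c["intrinsics"];T=c["T"]
    d=T[:3,:3]@np.linalg.solve(K,[u,v,1.]);o=T[:3,3]
    return o+d*(z-o[2])/d[2]
def proj(n,p):
    c=calibration(n);K=c["intrinsics"];T=c["T"]
    q=K@(T[:3,:3].T@(np.array(p)-T[:3,3]));return q[:2]/q[2]
def circ(n,c,z,r):
    t=np.linspace(0,2*np.pi,60)
    return np.array([proj(n,[c[0]+r*np.cos(a),c[1]+r*np.sin(a),z]) for a in t])
E
python3 - <<'E'
from h import *
def seg(n,m,box):
    x0,y0,x1,y1=box; mm=np.zeros_like(m);mm[y0:y1,x0:x1]=m[y0:y1,x0:x1]
    k,l,s,c=cv2.connectedComponentsWithStats(mm); i=1+np.argmax(s[1:,4]); return c[i],s[i]
im=cv2.imread("pics/top0.png"); hsv=cv2.cvtColor(im,cv2.COLOR_BGR2HSV)
lid=((hsv[...,1]<45)&(hsv[...,2]>140)).astype(np.uint8)
for b in ((318,205,360,250),(362,205,404,250),(405,205,437,250)):
    c,s=seg("top",lid,b); print("tin",c,s,ray("top",*c,.082))
blue=((hsv[...,1]>90)&(abs(hsv[...,0].astype(int)-110)<15)).astype(np.uint8)
c,s=seg("top",blue,(230,185,270,230));print("cap",c,s,ray("top",*c,.056))
c,s=seg("top",blue,(175,180,215,225));print("coast",c,s,ray("top",*c,.005))
w=((hsv[...,2]>125)).astype(np.uint8)
c,s=seg("top",w,(170,175,220,230));print("coastrim",c,s,ray("top",*c,.012))
print("knob", ray("top",247.7,205.2,.082))
tr=((hsv[...,1]>70)&(abs(hsv[...,0].astype(int)-22)<10)).astype(np.uint8)
cs=max(cv2.findContours(tr[180:280,300:460].copy(),0,1)[0],key=cv2.contourArea); r=cv2.minAreaRect(cs+np.array([300,180]));print(r,ray("top",*r[0],.012))
P=[ray("top",*p,.012) for p in cv2.boxPoints(r)];print(np.round(P,3))
E
```

```text
tin [334.87575758 225.85454545] [325 216  21  21 330] [ 0.50893773 -0.02620046  0.082     ]
tin [382.96306818 227.52272727] [373 217  21  21 352] [ 0.50808723 -0.13792505  0.082     ]
tin [425.71681416 229.89380531] [416 220  21  21 339] [ 0.50527842 -0.23678244  0.082     ]
cap [249.53333333 206.23931624] [235 192  29  29 585] [0.55183834 0.1793911  0.056     ]
coast [194.71525424 202.39322034] [185 193  20  20 295] [0.56242339 0.3276382  0.005     ]
coastrim [193.29885057 201.83563218] [174 182  40  40 870] [0.56309254 0.32927109 0.012     ]
knob [0.55191108 0.17959933 0.082     ]
((377.99560546875, 228.14048767089844), (119.56663513183594, 51.631046295166016), 1.7899105548858643) [ 0.50943732 -0.13602468  0.012     ]
[[ 0.446  0.013  0.012]
 [ 0.575  0.012  0.012]
 [ 0.573 -0.286  0.012]
 [ 0.445 -0.281  0.012]]
```

Run:
```python
from h import *
tins=[(.509,-.026),(.508,-.138),(.505,-.237)]; pot=(.552,.1795); co=(.5625,.328)
for n,(x0,y0,x1,y1),f in (("scene",(180,120,460,280),2.8),("top",(170,170,450,270),2.8)):
    im=cv2.imread(f"pics/{n}0.png");a=cv2.resize(im[y0:y1,x0:x1],None,fx=f,fy=f,interpolation=cv2.INTER_CUBIC)
    L=[(t,z,.026) for t in tins for z in(.012,.082)]+[(pot,0,.034),(pot,.058,.036),(pot,.082,.009),(co,.014,.05),(co,.0,.05)]
    tc=np.array([.5094,-.136]);
    for c,z,r in L:
        p=((circ(n,c,z,r)+.5-[x0,y0])*f).astype(np.int32); cv2.polylines(a,[p],True,(0,0,255),1)
    cv2.imwrite(f"pics/ov_{n}.png",a)
```

```text
(no output)
```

View pics/ov_scene.png

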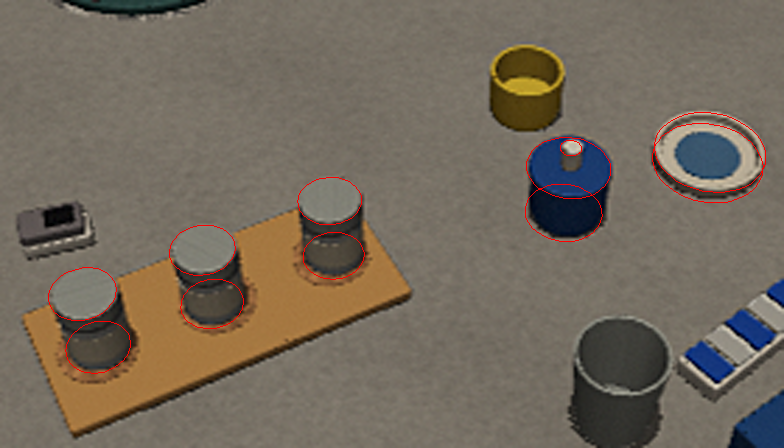

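View pics/ov_top.png

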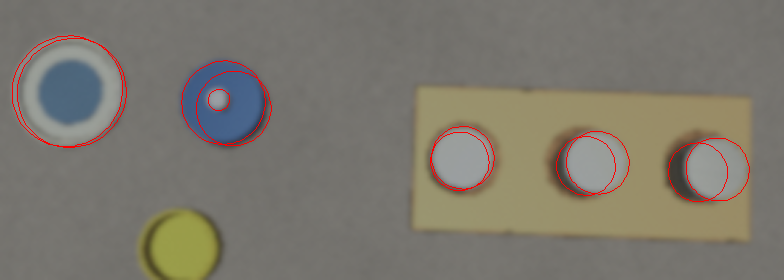

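Run:
```python
from h import *
# tray bottom-edge-top-face corners from scene crop (top face)
for q in ((23,318),(76,431),(411,291)):
    print("scene corner",ray("scene",q[0]/2.8+180-.3,q[1]/2.8+120-.3,.012)[:2])
for q in ((95,103),(692,124),(690,380),(87,360)):
    print("top corner",ray("top",q[0]/5+300-.4,q[1]/5+180-.4,.012)[:2])
for n,(x0,y0,x1,y1),f in (("scene",(180,170,340,280),5),("top",(300,180,460,280),5)):
    im=cv2.imread(f"pics/{n}0.png");a=cv2.resize(im[y0:y1,x0:x1],None,fx=f,fy=f,interpolation=cv2.INTER_CUBIC)
    th=-.015; R=np.array([[np.cos(th),-np.sin(th)],[np.sin(th),np.cos(th)]])
    c=np.array([.5094,-.1355])
    for k in (-1,0,1):
        p=((circ(n,c+R@[0,.105*k],.012,.032)+.5-[x0,y0])*f).astype(np.int32); cv2.polylines(a,[p],True,(0,255,0),1)
    p=np.array([proj(n,[*(c+R@[sx*.065,sy*.15]),.012]) for sx,sy in((1,1),(1,-1),(-1,-1),(-1,1))])
    cv2.polylines(a,[((p+.5-[x0,y0])*f).astype(np.int32)],True,(255,0,0),1)
    cv2.imwrite(f"pics/ov2_{n}.png",a)
```

```text
scene corner [ 0.44842695 -0.2817175 ]
scene corner [ 0.57397618 -0.27963679]
scene corner [0.57532456 0.01414773]
top corner [0.57543882 0.01336824]
top corner [ 0.57262931 -0.28459255]
top corner [ 0.44588132 -0.28309103]
top corner [0.44728458 0.01403454]
```

View pics/ov2_scene.png

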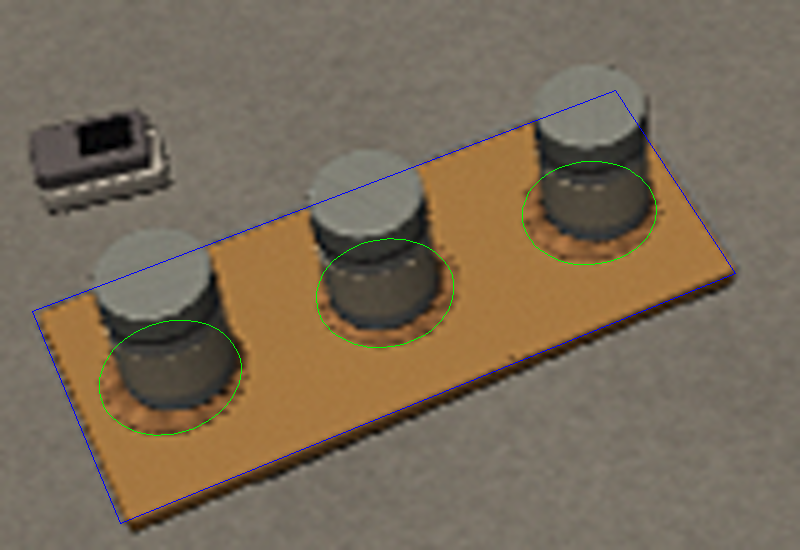

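View pics/ov2_top.png

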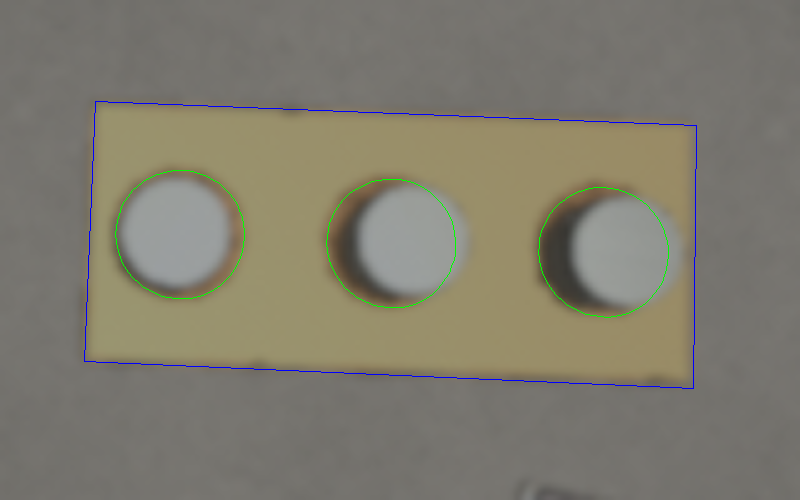

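Candidates for the pot: the blue one at top (250,206) / scene (384,184), and the yellow one at top (234,258). The blue capped one fits the description, and the crops confirm it. The tins are at top columns 335 (robot's left), 383 and 425. First I turn the tool so the jaws open along world x.

Call:
{"method": "jog_arm", "body": {
  "plan": [
    [0.093, [0, 0, 0.008], 6.6],
    [0.093, [0, 0, 0.008], 6.6],
    [0.093, [0, 0, 0.008], 6.6],
    [0.093, [0, 0, 0.008], 6.6],
    [0.093, [0, 0, 0.008], 6.6]
  ],
  "squeeze": 12
}}

```text
time: 1.22
eef_pos: [0.2739, 0.6169, 0.1783]
orientation: [0.479, 0.878, -0.0, -0.0]
wrist_force: [-0.4, -0.0, -0.1]
width: 0.0932
```

Call:
{"method": "jog_arm", "body": {
  "plan": [
    [0.07, [0, 0, 0.008], 6.6],
    [0.06, [0, 0, 0.008], 6.6],
    [0.05, [0, 0, 0.008], 6.6],
    [0.05, [0, 0, 0.008], 6.6],
    [0.05, [0, 0, 0.008], 6.6]
  ]
}}

```text
time: 1.63
eef_pos: [0.2739, 0.6169, 0.1383]
orientation: [0.709, 0.705, 0.0, -0.0]
wrist_force: [-0.1, -0.4, 0.0]
width: 0.064
```

Call:
{"method": "jog_arm", "body": {
  "plan": [
    [0.05, [-0.0292, 0.0185, 0], 0],
    [0.05, [-0.0292, 0.0185, 0], 0],
    [0.05, [-0.0292, 0.0185, 0], 0],
    [0.05, [-0.0292, 0.0185, 0], 0],
    [0.05, [-0.0292, 0.0185, 0], 0]
  ]
}}

```text
time: 2.05
eef_pos: [0.3671, 0.4697, 0.1387]
orientation: [0.707, 0.708, 0.0, -0.0]
wrist_force: [0.7, -0.3, 0.7]
width: 0.05
```

Call:
{"method": "jog_arm", "body": {
  "plan": [
    [0.05, [-0.0292, 0.0185, 0], 0],
    [0.05, [-0.0292, 0.0185, 0], 0],
    [0.05, [-0.0292, 0.0185, 0], 0],
    [0.05, [-0.0292, 0.0185, 0], 0],
    [0.05, [-0.0292, 0.0185, 0], 0]
  ]
}}

```text
time: 2.47
eef_pos: [0.4598, 0.3236, 0.1389]
orientation: [0.707, 0.708, 0.0, 0.0]
wrist_force: [1.3, 0.3, -0.8]
width: 0.0502
```

Call:
{"method": "jog_arm", "body": {
  "plan": [
    [0.05, [-0.0292, 0.0185, 0], 0],
    [0.05, [-0.0292, 0.0185, 0], 0],
    [0.05, [-0.0292, 0.0185, 0], 0],
    [0.05, [-0.0292, 0.0185, 0], 0],
    [0.05, [-0.0292, 0.0185, 0], 0]
  ]
}}

```text
time: 2.88
eef_pos: [0.5525, 0.1776, 0.1389]
orientation: [0.707, 0.707, 0.0, 0.0]
wrist_force: [-0.4, 0.7, 0.1]
width: 0.0498
```

Call:
{"method": "jog_arm", "body": {
  "plan": [
    [0.05, [0, 0, 0.01], 0],
    [0.05, [0, 0, 0.01], 0],
    [0.05, [0, 0, 0.01], 0],
    [0.05, [0, 0, 0.006], 0],
    [0.05, [0, 0, 0], 0]
  ]
}}

```text
time: 3.3
eef_pos: [0.5507, 0.1799, 0.1007]
orientation: [0.706, 0.708, -0.001, -0.001]
wrist_force: [1.2, -0.1, -0.5]
width: 0.0498
```

Call:
{"method": "jog_arm", "body": {
  "plan": [
    [0.05, [0, 0.001, 0.01], 0],
    [0.05, [0, 0, 0.01], 0],
    [0.05, [0, 0, 0.01], 0],
    [0.05, [0, 0, 0.006], 0],
    [0.05, [0, 0, 0], 0]
  ]
}}

```text
time: 3.72
eef_pos: [0.552, 0.1791, 0.0646]
orientation: [0.707, 0.708, -0.001, -0.001]
wrist_force: [-0.5, 0.2, 0.6]
width: 0.0503
```

Run:
```python
from h import *
o=observe();print(o["eef_pos"],o["wrist_force"])
a=capture("scene")[120:260,310:470,::-1];b=capture("top")[150:270,170:300,::-1]
a=cv2.resize(a,(480,420),interpolation=2);b=cv2.resize(b,None,fx=3,fy=3)[:360,:310]
b=cv2.copyMakeBorder(b,0,60,0,0,0);cv2.imwrite("pics/g1.png",np.hstack([a,b]))
```

```text
[0.55203808 0.17912611 0.06463998] [-0.51536837  0.24630011  0.59280757]
```

View pics/g1.png

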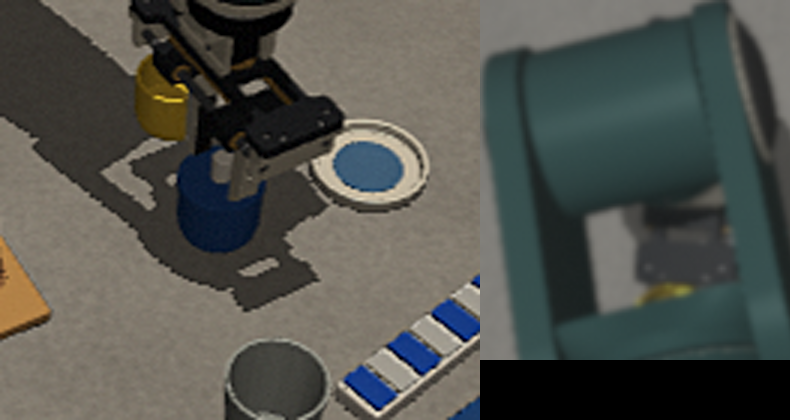

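The scene crop shows the fingers on either side of the knob, at about crop (222,165). I'll lower 2 mm and close.

Call:
{"method": "jog_arm", "body": {
  "plan": [
    [0.05, [0, 0, 0.002], 0],
    [0.03, [0, 0, 0], 0],
    [0.025, [0, 0, 0], 0],
    [0.02, [0, 0, 0], 0],
    [0.015, [0, 0, 0], 0]
  ]
}}

```text
time: 4.23
eef_pos: [0.553, 0.1793, 0.0649]
orientation: [0.707, 0.707, 0.0, 0.0]
wrist_force: [0.2, -0.3, 0.4]
width: 0.0281
```

Call:
{"method": "jog_arm", "body": {
  "plan": [
    [0.005, [0, 0, 0], 0],
    [0.005, [0, 0, 0], 0],
    [0.005, [0, 0, 0], 0]
  ]
}}

```text
time: 4.48
eef_pos: [0.5529, 0.1792, 0.0647]
orientation: [0.707, 0.707, 0.0, 0.0]
wrist_force: [-0.5, 0.3, 0.7]
width: 0.0177
```

Call:
{"method": "jog_arm", "body": {
  "plan": [
    [0.005, [0, 0, -0.01], 0],
    [0.005, [0, 0, -0.01], 0],
    [0.005, [0, 0, -0.01], 0],
    [0.005, [0, 0, -0.01], 0],
    [0.005, [0, 0, 0], 0]
  ]
}}

```text
time: 4.9
eef_pos: [0.5539, 0.1795, 0.1078]
orientation: [0.707, 0.707, 0.002, 0.001]
wrist_force: [1.1, 0.0, 0.3]
width: 0.0174
```

Run:
```python
from h import *
o=observe();print(o["eef_pos"],o["wrist_force"],o["width"])
a=capture("scene")[120:260,310:470,::-1]
cv2.imwrite("pics/g2.png",cv2.resize(a,(640,560),interpolation=2))
```

```text
[0.55387833 0.17952671 0.10779664] [1.06939727e+00 9.80948511e-05 2.77937259e-01] 0.01744738834633439
```

View pics/g2.png

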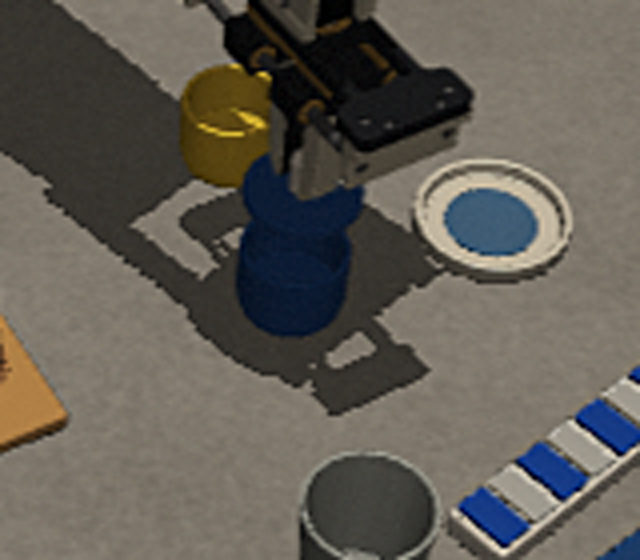

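The cap is clear of the pot, and the open pot stands at crop (293,280). Next the cap goes to the coaster.

Run:
```python
from h import *
im=cv2.imread("pics/scene0.png");hsv=cv2.cvtColor(im,cv2.COLOR_BGR2HSV)
m=((hsv[...,1]>70)&(abs(hsv[...,0].astype(int)-105)<18)).astype(np.uint8)
mm=np.zeros_like(m);mm[155:200,410:460]=m[155:200,410:460]
k,l,s,c=cv2.connectedComponentsWithStats(mm);i=1+np.argmax(s[1:,4]);print(c[i],s[i],ray("scene",*c[i],.005))
w=(hsv[...,2]>120).astype(np.uint8);w2=np.zeros_like(w);w2[150:205,408:465]=w[150:205,408:465]
cs=max(cv2.findContours(w2,0,1)[0],key=cv2.contourArea);e=cv2.fitEllipse(cv2.convexHull(cs));print(e,ray("scene",*e[0],.010))
```

```text
[432.23076923 175.2173913 ] [421 167  23  17 299] [0.55976233 0.32904613 0.005     ]
((428.5640563964844, 167.9798126220703), (32.47288513183594, 52.22605895996094), 121.02020263671875) [0.53775718 0.33244405 0.01      ]
```

Call:
{"method": "jog_arm", "body": {
  "plan": [
    [0.005, [0.025, 0.001, 0], 0],
    [0.005, [0.03, 0.002, 0], 0],
    [0.005, [0.03, 0.002, 0], 0],
    [0.005, [0.03, 0.002, 0], 0],
    [0.005, [0.025, 0.002, 0], 0]
  ]
}}

```text
time: 5.37
eef_pos: [0.5614, 0.321, 0.1041]
orientation: [0.707, 0.708, -0.0, -0.0]
wrist_force: [0.3, -0.5, -0.0]
width: 0.0174
```

Call:
{"method": "jog_arm", "body": {
  "plan": [
    [0.005, [0.008, 0, 0.01], 0],
    [0.005, [0, 0, 0.01], 0],
    [0.005, [0, 0, 0.01], 0],
    [0.005, [0, 0, 0], 0]
  ]
}}

```text
time: 5.7
eef_pos: [0.5606, 0.3255, 0.0712]
orientation: [0.707, 0.707, -0.002, -0.0]
wrist_force: [-0.7, -1.1, -0.0]
width: 0.0176
```

Call:
{"method": "jog_arm", "body": {
  "plan": [
    [0.005, [0.002, 0, 0.01], 0],
    [0.005, [0, 0, 0.01], 0],
    [0.005, [0, 0, 0.01], 0],
    [0.005, [0, 0, 0], 0],
    [0.005, [0, 0, 0], 0]
  ]
}}

```text
time: 6.12
eef_pos: [0.5615, 0.3288, 0.0439]
orientation: [0.707, 0.707, -0.001, -0.0]
wrist_force: [-0.2, 0.2, 0.3]
width: 0.0174
```

Run:
```python
from h import *
o=observe();print(o["eef_pos"],o["wrist_force"],o["width"])
a=capture("scene")[120:260,350:510,::-1]
cv2.imwrite("pics/g3.png",cv2.resize(a,(640,560),interpolation=2))
```

```text
[0.56145321 0.32882794 0.04386295] [-0.22756959  0.22208809  0.30810584] 0.017401493484108403
```

View pics/g3.png

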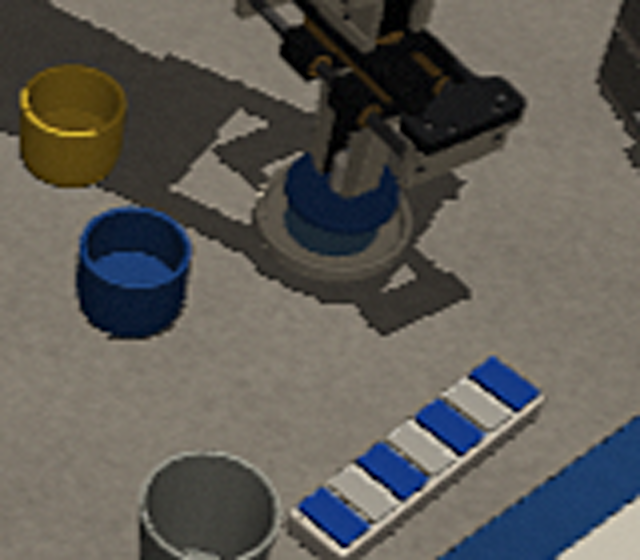

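The cap is over the coaster, centred about crop (338,200). I'll lower gently.

Call:
{"method": "jog_arm", "body": {
  "plan": [
    [0.005, [0, 0, 0.005], 0],
    [0.005, [0, 0, 0.005], 0],
    [0.005, [0, 0, 0.002], 0],
    [0.005, [0, 0, 0], 0],
    [0.005, [0, 0, 0], 0]
  ]
}}

```text
time: 6.58
eef_pos: [0.5616, 0.3292, 0.0325]
orientation: [0.707, 0.708, -0.0, -0.0]
wrist_force: [-0.2, 0.5, 0.1]
width: 0.0173
```

Call:
{"method": "jog_arm", "body": {
  "plan": [
    [0.005, [0, 0, 0.001], 0],
    [0.005, [0, 0, 0.001], 0],
    [0.005, [0, 0, 0], 0]
  ]
}}

```text
time: 6.83
eef_pos: [0.5617, 0.3293, 0.0306]
orientation: [0.707, 0.707, -0.0, 0.0]
wrist_force: [-0.5, -0.2, -0.9]
width: 0.0179
```

Call:
{"method": "jog_arm", "body": {
  "plan": [
    [0.005, [0, 0, 0.001], 0],
    [0.005, [0, 0, 0.001], 0],
    [0.005, [0, 0, 0], 0]
  ]
}}

```text
time: 7.08
eef_pos: [0.5616, 0.3292, 0.0284]
orientation: [0.707, 0.707, -0.0, -0.0]
wrist_force: [0.3, 0.2, 0.4]
width: 0.0176
```

Call:
{"method": "jog_arm", "body": {
  "plan": [
    [0.005, [0, 0, 0.001], 0],
    [0.005, [0, 0, 0], 0]
  ]
}}

```text
time: 7.25
eef_pos: [0.5618, 0.3293, 0.0278]
orientation: [0.707, 0.707, 0.0, 0.0]
wrist_force: [-0.1, -0.2, 0.2]
width: 0.0175
```

Run:
```python
from h import *
o=observe();print(o["eef_pos"],o["wrist_force"],o["width"])
a=capture("scene")[150:220,390:470,::-1]
cv2.imwrite("pics/g4.png",cv2.resize(a,(640,560),interpolation=2))
```

```text
[0.56178829 0.32929193 0.02779548] [-0.1304626  -0.18567465  0.24063333] 0.017523047735307874
```

View pics/g4.png

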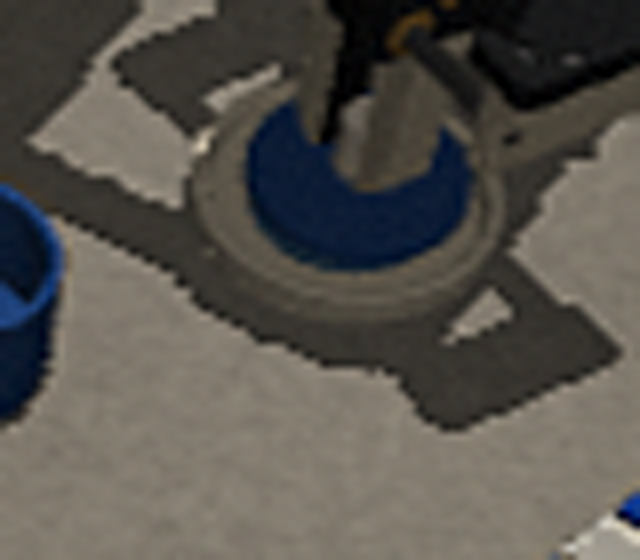

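Call:
{"method": "jog_arm", "body": {
  "plan": [
    [0.005, [0, 0, 0.001], 0],
    [0.005, [0, 0, 0], 0]
  ]
}}

```text
time: 7.47
eef_pos: [0.5618, 0.3294, 0.0275]
orientation: [0.707, 0.708, 0.0, 0.0]
wrist_force: [-4.2, -1.7, 9.1]
width: 0.0175
```

Call:
{"method": "jog_arm", "body": {
  "plan": [
    [0.005, [0, 0, 0.001], 0],
    [0.005, [0, 0, 0], 0]
  ]
}}

```text
time: 7.63
eef_pos: [0.5618, 0.3296, 0.0269]
orientation: [0.707, 0.708, 0.0, -0.0]
wrist_force: [-6.0, -1.5, 12.3]
width: 0.0177
```

Call:
{"method": "jog_arm", "body": {
  "plan": [
    [0.005, [0, 0, -0.001], 0],
    [0.02, [0, 0, 0], 0],
    [0.025, [0, 0, 0], 0],
    [0.035, [0, 0, 0], 0],
    [0.045, [0, 0, 0], 0]
  ]
}}

```text
time: 8.05
eef_pos: [0.5616, 0.3292, 0.0264]
orientation: [0.707, 0.707, -0.0, -0.0]
wrist_force: [1.2, -0.6, -0.5]
width: 0.0341
```

Call:
{"method": "jog_arm", "body": {
  "plan": [
    [0.05, [0, 0, -0.01], 0],
    [0.05, [0, 0, -0.02], 0],
    [0.05, [0, 0, -0.03], 0],
    [0.06, [-0.01, 0, -0.03], 0],
    [0.07, [-0.02, -0.003, -0.01], 0]
  ]
}}

```text
time: 8.47
eef_pos: [0.56, 0.3007, 0.1321]
orientation: [0.706, 0.708, 0.003, 0.001]
wrist_force: [0.9, -0.7, 1.4]
width: 0.059
```

Call:
{"method": "jog_arm", "body": {
  "plan": [
    [0.08, [-0.035, -0.005, 0], 0],
    [0.085, [-0.04, -0.005, 0], 0],
    [0.085, [-0.04, -0.005, 0], 0],
    [0.085, [-0.04, -0.005, 0], 0],
    [0.085, [-0.04, -0.005, 0], 0]
  ]
}}

```text
time: 8.88
eef_pos: [0.5334, 0.1026, 0.1275]
orientation: [0.707, 0.708, 0.0, 0.0]
wrist_force: [0.8, -0.7, 0.5]
width: 0.0844
```

Call:
{"method": "jog_arm", "body": {
  "plan": [
    [0.085, [-0.04, -0.007, 0], 0],
    [0.085, [-0.04, -0.007, 0], 0],
    [0.085, [-0.03, -0.007, 0], 0],
    [0.085, [-0.02, -0.003, 0], 0],
    [0.085, [0, 0, 0], 0]
  ]
}}

```text
time: 9.3
eef_pos: [0.5096, -0.0289, 0.1276]
orientation: [0.708, 0.706, 0.0, 0.001]
wrist_force: [-0.1, 0.7, -0.4]
width: 0.0848
```

Run:
```python
from h import *
o=observe();print(o["eef_pos"],o["wrist_force"],o["width"])
a=capture("scene")[:,:,::-1]
cv2.imwrite("pics/g5.png",cv2.resize(a[130:290,180:480],None,fx=2.6,fy=2.6,interpolation=2))
a=capture("top")[:,:,::-1];cv2.imwrite("pics/t5.png",a)
```

```text
[ 0.5095642  -0.0289176   0.12760662] [-0.12982012  0.73311135 -0.39577981] 0.08479673250450069
```

View pics/g5.png

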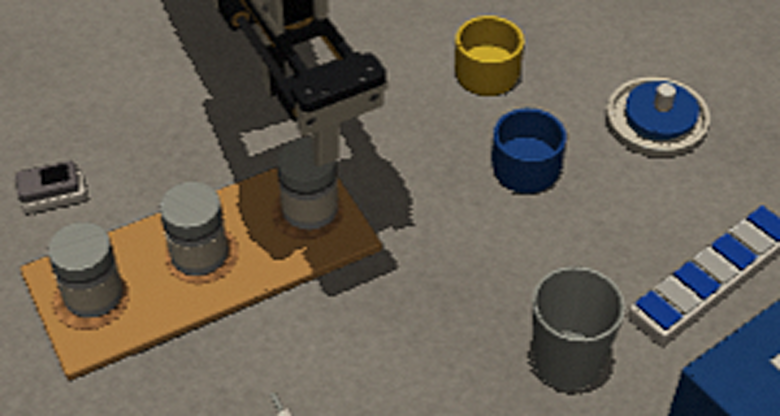

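View pics/t5.png

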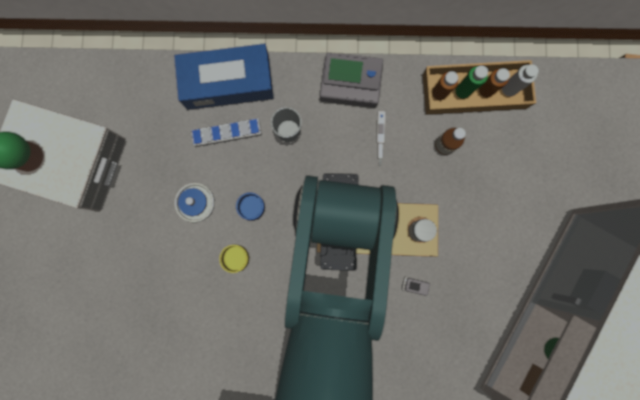

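The cap sits on the coaster (scene crop (661,110), top (191,202)) and the open pot is at top (251,207). A quick numeric check comes next, then the left tin.

Run:
```python
from h import *
im=cv2.imread("pics/t5.png");hsv=cv2.cvtColor(im,cv2.COLOR_BGR2HSV)
blue=((hsv[...,1]>90)&(abs(hsv[...,0].astype(int)-110)<15)).astype(np.uint8)
for nm,b,z in (("cap",(175,180,215,225),.021),("pot",(230,185,270,230),.05)):
    x0,y0,x1,y1=b; m=np.zeros_like(blue);m[y0:y1,x0:x1]=blue[y0:y1,x0:x1]
    cs=max(cv2.findContours(m,0,1)[0],key=cv2.contourArea);e=cv2.minEnclosingCircle(cs);print(nm,e,ray("top",*e[0],z))
v=(hsv[...,2]>120).astype(np.uint8);m=np.zeros_like(v);m[175:230,170:220]=v[175:230,170:220]
cs=max(cv2.findContours(m,0,1)[0],key=cv2.contourArea);e=cv2.minEnclosingCircle(cs);print("coaster",e,ray("top",*e[0],.012))
```

```text
cap ((191.6851806640625, 201.5), 13.767250061035156) [0.56298391 0.3307253  0.021     ]
pot ((250.0, 206.0), 13.601571083068848) [0.55297338 0.17925527 0.05      ]
coaster ((194.5, 202.0), 36.458980560302734) [0.56275541 0.32620125 0.012     ]
```

Call:
{"method": "jog_arm", "body": {
  "plan": [
    [0.085, [0.001, 0, 0.02], 0],
    [0.085, [0.001, 0, 0.02], 0],
    [0.085, [0, 0, 0.02], 0],
    [0.085, [0, 0, 0.02], 0],
    [0.085, [0, 0, 0.015], 0]
  ],
  "squeeze": 25
}}

```text
time: 9.82
eef_pos: [0.5099, -0.0225, 0.0303]
orientation: [0.706, 0.708, -0.0, -0.0]
wrist_force: [-0.0, 0.4, -0.1]
width: 0.0851
```

Call:
{"method": "jog_arm", "body": {
  "plan": [
    [0.08, [0, 0, 0], 0],
    [0.07, [0, 0, 0], 0],
    [0.06, [0, 0, 0], 0],
    [0.055, [0, 0, 0], 0],
    [0.04, [0, 0, 0], 0]
  ]
}}

```text
time: 10.23
eef_pos: [0.5107, -0.0237, 0.0328]
orientation: [0.707, 0.708, 0.001, 0.001]
wrist_force: [-0.5, -0.3, 0.9]
width: 0.058
```

Call:
{"method": "jog_arm", "body": {
  "plan": [
    [0.058, [-0.002, 0, 0], 0],
    [0.03, [0, 0, 0], 0],
    [0.03, [0, 0, 0], 0],
    [0.03, [0, 0, 0], 0]
  ]
}}

```text
time: 10.57
eef_pos: [0.5102, -0.026, 0.032]
orientation: [0.707, 0.707, 0.0, 0.0]
wrist_force: [-1.1, -1.2, 4.8]
width: 0.0519
```

Call:
{"method": "jog_arm", "body": {
  "plan": [
    [0.03, [0, 0, 0], 0],
    [0.03, [0, 0, -0.005], 0],
    [0.03, [0, 0, -0.01], 0],
    [0.03, [0, 0, -0.01], 0],
    [0.03, [0, 0, -0.01], 0]
  ]
}}

```text
time: 10.98
eef_pos: [0.5102, -0.0258, 0.0679]
orientation: [0.707, 0.708, 0.0, 0.0]
wrist_force: [0.3, -0.2, -0.6]
width: 0.0518
```

Call:
{"method": "jog_arm", "body": {
  "plan": [
    [0.03, [0, 0, -0.01], 0],
    [0.03, [0, 0, -0.01], 0],
    [0.03, [0, 0, 0], 0],
    [0.03, [0, 0, 0], 0],
    [0.03, [0, 0, 0], 0]
  ]
}}

```text
time: 11.4
eef_pos: [0.5099, -0.0258, 0.0863]
orientation: [0.707, 0.707, -0.0, -0.0]
wrist_force: [0.5, 0.2, -1.2]
width: 0.0517
```

Run:
```python
from h import *
F=[]
for i in range(10):
    capture("scene") if i<9 else 0
    o=observe();F.append(o["wrist_force"])
print(o["eef_pos"],np.mean(F,0),np.std(F,0),o["width"],o["time"])
a=capture("scene")[:,:,::-1]
cv2.imwrite("pics/g6.png",cv2.resize(a[130:290,180:480],None,fx=2.6,fy=2.6,interpolation=2))
```

```text
[ 0.51003288 -0.02579098  0.08652256] [ 0.03736305 -0.07389086 -1.05665056] [0.45312538 0.37032099 0.31074771] 0.05159960822843542 11.85
```

View pics/g6.png

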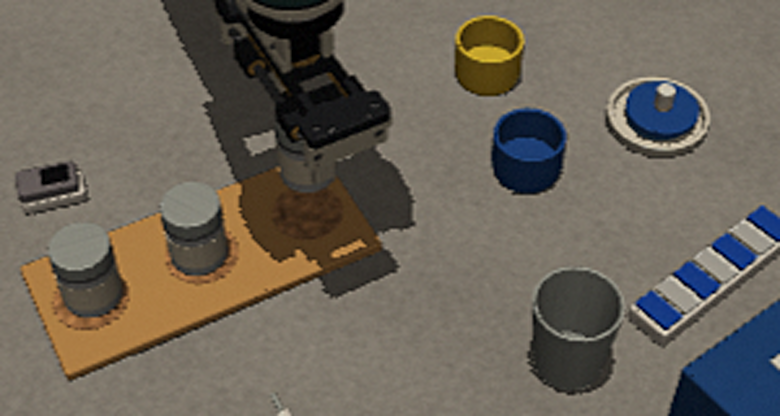

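The left tin is lifted clear (crop (307,165)), with its cork disc at crop (309,212). It weighs about 1.06 N, roughly 110 g, so it is a light one. It goes back down.

Call:
{"method": "jog_arm", "body": {
  "plan": [
    [0.03, [-0.002, 0.001, 0.01], 0],
    [0.03, [0, 0, 0.015], 0],
    [0.03, [0, 0, 0.015], 0],
    [0.03, [0, 0, 0.01], 0],
    [0.03, [0, 0, 0], 0]
  ]
}}

```text
time: 12.32
eef_pos: [0.5098, -0.0278, 0.0339]
orientation: [0.707, 0.707, -0.001, -0.001]
wrist_force: [-0.1, 0.5, -1.4]
width: 0.0515
```

Call:
{"method": "jog_arm", "body": {
  "plan": [
    [0.03, [0, 0, 0.002], 0],
    [0.03, [0, 0, 0.001], 0],
    [0.03, [0, 0, 0], 0]
  ]
}}

```text
time: 12.57
eef_pos: [0.5114, -0.0279, 0.0341]
orientation: [0.707, 0.707, 0.0, 0.0]
wrist_force: [0.7, 0.6, -1.6]
width: 0.0516
```

Call:
{"method": "jog_arm", "body": {
  "plan": [
    [0.03, [0, 0, 0.001], 0],
    [0.03, [0, 0, 0], 0]
  ]
}}

```text
time: 12.73
eef_pos: [0.5113, -0.0278, 0.033]
orientation: [0.707, 0.708, 0.0, 0.0]
wrist_force: [-0.0, 0.1, -1.5]
width: 0.0519
```

Call:
{"method": "jog_arm", "body": {
  "plan": [
    [0.03, [0, 0, 0.001], 0],
    [0.03, [0, 0, 0], 0]
  ]
}}

```text
time: 12.9
eef_pos: [0.5113, -0.0278, 0.032]
orientation: [0.707, 0.708, 0.0, 0.0]
wrist_force: [0.4, -1.3, 1.5]
width: 0.0519
```

Call:
{"method": "jog_arm", "body": {
  "plan": [
    [0.03, [0, 0, 0.001], 0],
    [0.03, [0, 0, 0], 0]
  ]
}}

```text
time: 13.07
eef_pos: [0.5114, -0.0278, 0.032]
orientation: [0.707, 0.707, 0.0, 0.0]
wrist_force: [-7.3, 0.6, 16.8]
width: 0.0519
```

Call:
{"method": "jog_arm", "body": {
  "plan": [
    [0.03, [0, 0, -0.001], 0],
    [0.054, [0, 0, 0], 0],
    [0.06, [0, 0, 0], 0],
    [0.075, [0, 0, 0], 0],
    [0.085, [0, 0, 0], 0]
  ]
}}

```text
time: 13.48
eef_pos: [0.511, -0.0278, 0.0315]
orientation: [0.707, 0.707, -0.0, -0.0]
wrist_force: [-0.0, 0.6, 0.2]
width: 0.0689
```

Call:
{"method": "jog_arm", "body": {
  "plan": [
    [0.085, [0, 0, -0.01], 0],
    [0.085, [0, 0, -0.03], 0],
    [0.085, [0, 0, -0.03], 0],
    [0.085, [0, 0, -0.01], 0],
    [0.085, [-0.02, 0, 0], 0]
  ]
}}

```text
time: 13.9
eef_pos: [0.5125, -0.0464, 0.1157]
orientation: [0.706, 0.708, 0.002, 0.002]
wrist_force: [0.2, 0.3, -0.3]
width: 0.0846
```

Call:
{"method": "jog_arm", "body": {
  "plan": [
    [0.085, [-0.035, -0.001, 0], 0],
    [0.085, [-0.035, -0.002, 0], 0],
    [0.085, [-0.019, 0, 0], 0],
    [0.085, [0, 0, 0], 0],
    [0.085, [0, 0, 0], 0]
  ]
}}

```text
time: 14.32
eef_pos: [0.5081, -0.1375, 0.1119]
orientation: [0.707, 0.707, 0.0, -0.0]
wrist_force: [0.1, 0.1, -0.7]
width: 0.0853
```

Run:
```python
from h import *
o=observe()
print(o["eef_pos"],o["wrist_force"],o["width"],o["time"])
a=capture("scene")[:,:,::-1]
cv2.imwrite("pics/g7.png",cv2.resize(a[130:290,180:480],None,fx=2.6,fy=2.6,interpolation=2))
```

```text
[ 0.50808717 -0.13747126  0.11191047] [ 0.1124413   0.12991908 -0.71155746] 0.08528157847108032 14.3167
```

View pics/g7.png

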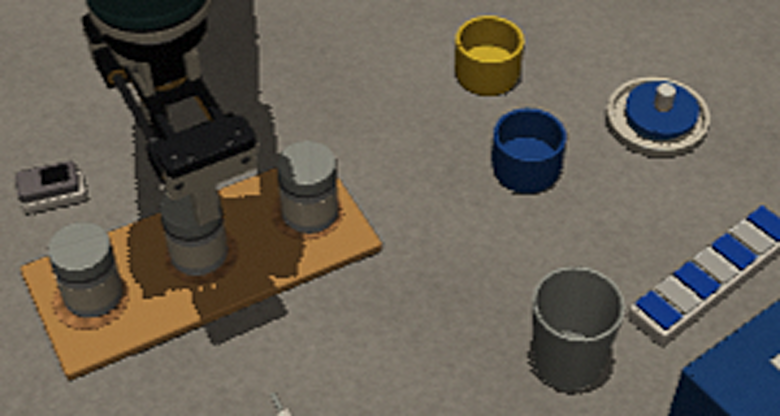

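The left tin is back upright on its disc (crop (308,190)), and the gripper is over the middle tin (crop (195,235)).

Call:
{"method": "jog_arm", "body": {
  "plan": [
    [0.085, [0, 0, 0.02], 0],
    [0.085, [0, 0, 0.02], 0],
    [0.085, [0, 0, 0.02], 0],
    [0.085, [0, 0, 0.019], 0],
    [0.085, [0, 0, 0], 0]
  ]
}}

```text
time: 14.78
eef_pos: [0.5066, -0.1351, 0.0293]
orientation: [0.706, 0.708, -0.001, -0.002]
wrist_force: [-0.2, -0.2, -0.9]
width: 0.0848
```

Call:
{"method": "jog_arm", "body": {
  "plan": [
    [0.07, [0, 0, 0], 0],
    [0.06, [0, 0, 0], 0],
    [0.05, [0, 0, 0], 0],
    [0.04, [0, 0, 0], 0],
    [0.03, [0, 0, 0], 0]
  ]
}}

```text
time: 15.2
eef_pos: [0.5086, -0.1369, 0.0335]
orientation: [0.707, 0.707, 0.0, 0.001]
wrist_force: [-1.4, -0.5, 0.3]
width: 0.0567
```

Call:
{"method": "jog_arm", "body": {
  "plan": [
    [0.03, [0, 0, 0], 0],
    [0.03, [0, 0, 0], 0],
    [0.03, [0, 0, -0.005], 0],
    [0.03, [0, 0, -0.01], 0],
    [0.03, [0, 0, -0.01], 0]
  ]
}}

```text
time: 15.62
eef_pos: [0.508, -0.1368, 0.0583]
orientation: [0.707, 0.707, -0.0, -0.0]
wrist_force: [0.4, 0.7, -1.0]
width: 0.0517
```

Call:
{"method": "jog_arm", "body": {
  "plan": [
    [0.03, [0, 0, -0.01], 0],
    [0.03, [0, 0, -0.01], 0],
    [0.03, [0, 0, -0.01], 0],
    [0.03, [0, 0, 0], 0],
    [0.03, [0, 0, 0], 0]
  ]
}}

```text
time: 16.03
eef_pos: [0.5085, -0.1369, 0.0884]
orientation: [0.707, 0.707, 0.0, 0.001]
wrist_force: [-0.1, -0.5, -1.1]
width: 0.0518
```

Run:
```python
from h import *
F=[]
for i in range(10):
    capture("scene") if i<9 else 0
    o=observe();F.append(o["wrist_force"])
print(o["eef_pos"],np.mean(F,0),np.std(F,0),o["width"],o["time"])
a=capture("scene")[:,:,::-1]
cv2.imwrite("pics/g8.png",cv2.resize(a[130:290,180:480],None,fx=2.6,fy=2.6,interpolation=2))
```

```text
[ 0.50812821 -0.13677008  0.08740505] [ 0.00886577  0.19275759 -1.82148818] [0.37602323 0.63371823 0.51156955] 0.05157879883362107 16.4833
```

View pics/g8.png

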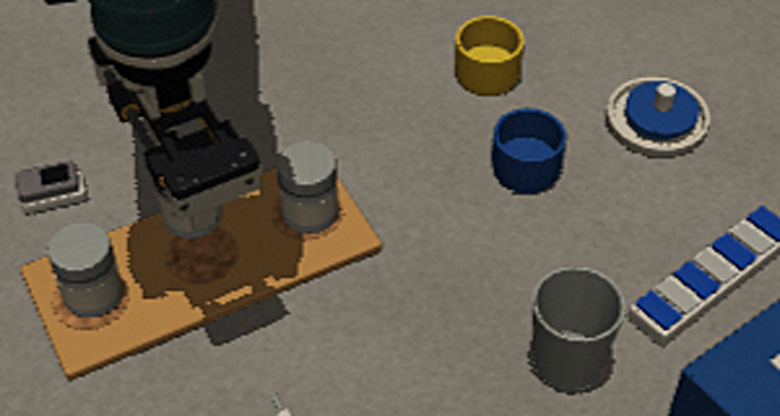

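The middle tin is lifted clear (crop (195,215)) at about 1.8 N, roughly 185 g. The heaviest must weigh at least 280 g, so it isn't this one. It goes back.

Call:
{"method": "jog_arm", "body": {
  "plan": [
    [0.03, [0.001, 0.002, 0.01], 0],
    [0.03, [0, 0, 0.015], 0],
    [0.03, [0, 0, 0.015], 0],
    [0.03, [0, 0, 0.01], 0],
    [0.03, [0, 0, 0], 0]
  ]
}}

```text
time: 16.95
eef_pos: [0.5091, -0.1354, 0.0349]
orientation: [0.707, 0.708, -0.001, -0.002]
wrist_force: [-0.4, -0.5, -2.1]
width: 0.0515
```

Call:
{"method": "jog_arm", "body": {
  "plan": [
    [0.03, [0, 0, 0.001], 0],
    [0.03, [0, 0, 0.001], 0],
    [0.03, [0, 0, 0], 0],
    [0.03, [0, 0, 0], 0]
  ]
}}

```text
time: 17.28
eef_pos: [0.5105, -0.1359, 0.0363]
orientation: [0.707, 0.707, 0.0, 0.0]
wrist_force: [0.5, -0.9, -0.6]
width: 0.0516
```

Call:
{"method": "jog_arm", "body": {
  "plan": [
    [0.03, [0, 0, 0.001], 0],
    [0.03, [0, 0, 0], 0]
  ]
}}

```text
time: 17.45
eef_pos: [0.5103, -0.1359, 0.0349]
orientation: [0.707, 0.707, 0.0, 0.0]
wrist_force: [1.0, 0.3, -2.2]
width: 0.0516
```

Call:
{"method": "jog_arm", "body": {
  "plan": [
    [0.03, [0, 0, 0.001], 0],
    [0.03, [0, 0, 0], 0]
  ]
}}

```text
time: 17.62
eef_pos: [0.5102, -0.1358, 0.0335]
orientation: [0.707, 0.707, -0.0, -0.0]
wrist_force: [0.2, -0.1, -1.1]
width: 0.0517
```

Call:
{"method": "jog_arm", "body": {
  "plan": [
    [0.03, [0, 0, 0.001], 0],
    [0.03, [0, 0, 0], 0]
  ]
}}

```text
time: 17.78
eef_pos: [0.5103, -0.1358, 0.0333]
orientation: [0.707, 0.708, 0.0, 0.0]
wrist_force: [-4.5, 1.3, 6.3]
width: 0.0515
```

Call:
{"method": "jog_arm", "body": {
  "plan": [
    [0.03, [0, 0, 0.0005], 0],
    [0.03, [0, 0, 0], 0]
  ]
}}

```text
time: 17.95
eef_pos: [0.5104, -0.1359, 0.0333]
orientation: [0.707, 0.708, 0.0, 0.0]
wrist_force: [-5.7, 1.7, 12.5]
width: 0.0517
```

Contact. I'll release and move to the right tin at (0.507, -0.237).

Call:
{"method": "jog_arm", "body": {
  "plan": [
    [0.03, [0, 0, -0.001], 0],
    [0.054, [0, 0, 0], 0],
    [0.06, [0, 0, 0], 0],
    [0.075, [0, 0, 0], 0],
    [0.085, [0, 0, 0], 0]
  ]
}}

```text
time: 18.37
eef_pos: [0.5102, -0.1358, 0.0331]
orientation: [0.707, 0.707, -0.0, -0.0]
wrist_force: [-0.9, 0.0, -0.1]
width: 0.0692
```

Call:
{"method": "jog_arm", "body": {
  "plan": [
    [0.085, [0, 0, -0.01], 0],
    [0.085, [0, 0, -0.03], 0],
    [0.085, [0, 0, -0.03], 0],
    [0.085, [0, 0, -0.01], 0],
    [0.085, [-0.02, 0, 0], 0]
  ]
}}

```text
time: 18.78
eef_pos: [0.5117, -0.1547, 0.1173]
orientation: [0.706, 0.708, 0.001, 0.002]
wrist_force: [-0.1, -0.4, 0.2]
width: 0.0846
```

Call:
{"method": "jog_arm", "body": {
  "plan": [
    [0.085, [-0.035, -0.002, 0], 0],
    [0.085, [-0.03, -0.002, 0], 0],
    [0.085, [-0.016, 0, 0], 0],
    [0.085, [0, 0, 0], 0],
    [0.085, [0, 0, 0], 0]
  ]
}}

```text
time: 19.2
eef_pos: [0.5062, -0.2372, 0.1133]
orientation: [0.707, 0.707, 0.0, -0.0]
wrist_force: [0.1, 0.9, -0.1]
width: 0.085
```

Run:
```python
from h import *
o=observe()
print(o["eef_pos"],o["wrist_force"],o["width"],o["time"])
a=capture("scene")[:,:,::-1]
cv2.imwrite("pics/g9.png",cv2.resize(a[130:290,180:480],None,fx=2.6,fy=2.6,interpolation=2))
```

```text
[ 0.50617516 -0.23721805  0.11333438] [ 0.09584839  0.9283314  -0.06097131] 0.08497037747922849 19.2
```

View pics/g9.png

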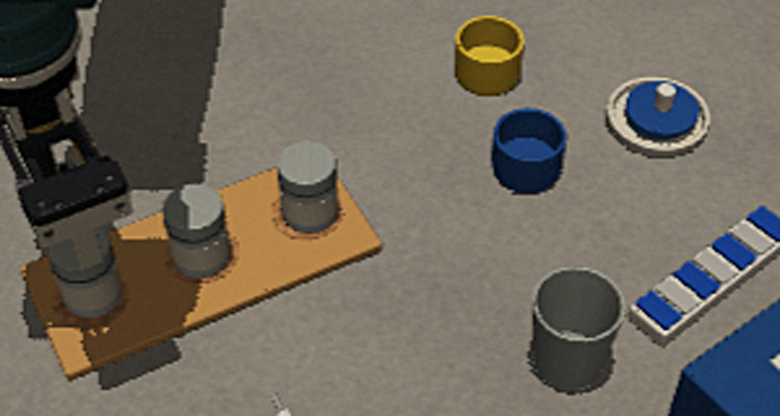

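The left and middle tins stand upright on their discs (crop (308,190), (198,230)), and the gripper is over the right tin. Squeeze goes to 35 N for the heavy one.

Call:
{"method": "jog_arm", "body": {
  "plan": [
    [0.085, [0, 0, 0.02], 0],
    [0.085, [0, 0, 0.02], 0],
    [0.085, [0, 0, 0.02], 0],
    [0.085, [0, 0, 0.02], 0],
    [0.085, [0, 0, 0], 0]
  ],
  "squeeze": 35
}}

```text
time: 19.67
eef_pos: [0.5048, -0.2348, 0.0296]
orientation: [0.706, 0.708, -0.001, -0.002]
wrist_force: [0.1, -0.2, -0.3]
width: 0.0848
```

Call:
{"method": "jog_arm", "body": {
  "plan": [
    [0.07, [0, 0, 0], 0],
    [0.06, [0, 0, 0], 0],
    [0.05, [0, 0, 0], 0],
    [0.04, [0, 0, 0], 0],
    [0.03, [0, 0, 0], 0]
  ]
}}

```text
time: 20.08
eef_pos: [0.5067, -0.2369, 0.0341]
orientation: [0.707, 0.708, 0.0, 0.001]
wrist_force: [-0.8, -0.5, -0.5]
width: 0.0561
```

Call:
{"method": "jog_arm", "body": {
  "plan": [
    [0.03, [0, 0, 0], 0],
    [0.03, [0, 0, 0], 0],
    [0.03, [0, 0, -0.005], 0],
    [0.03, [0, 0, -0.01], 0],
    [0.03, [0, 0, -0.01], 0]
  ]
}}

```text
time: 20.5
eef_pos: [0.506, -0.2367, 0.0586]
orientation: [0.707, 0.707, -0.0, -0.0]
wrist_force: [-1.1, -0.3, -4.5]
width: 0.0514
```

Call:
{"method": "jog_arm", "body": {
  "plan": [
    [0.03, [0, 0, -0.01], 0],
    [0.03, [0, 0, -0.01], 0],
    [0.03, [0, 0, -0.01], 0],
    [0.03, [0, 0, 0], 0],
    [0.03, [0, 0, 0], 0]
  ]
}}

```text
time: 20.92
eef_pos: [0.5066, -0.2369, 0.0889]
orientation: [0.707, 0.707, 0.0, 0.001]
wrist_force: [-1.5, 0.3, -3.9]
width: 0.0519
```

Run:
```python
from h import *
F=[]
for i in range(10):
    capture("scene") if i<9 else 0
    o=observe();F.append(o["wrist_force"])
print(o["eef_pos"],np.mean(F,0),np.std(F,0),o["width"],o["time"])
a=capture("scene")[:,:,::-1]
cv2.imwrite("pics/g10.png",cv2.resize(a[130:290,180:480],None,fx=2.6,fy=2.6,interpolation=2))
```

```text
[ 0.50623945 -0.2367593   0.08789043] [-0.25394266  0.04232255 -4.05528385] [0.42861371 0.54050641 0.78068577] 0.051613082175164464 21.3667
```

View pics/g10.png

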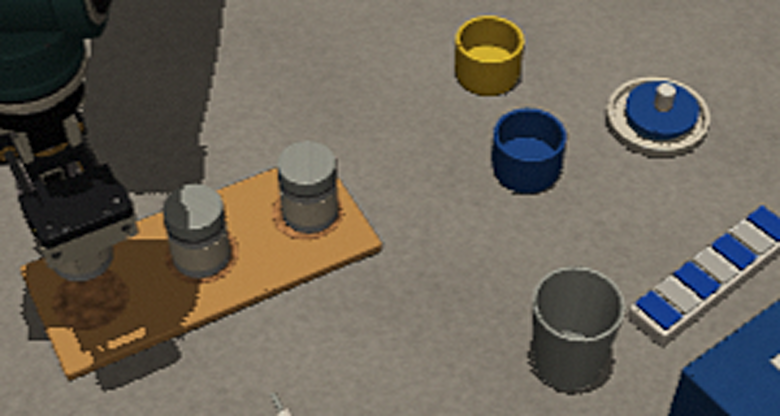

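The right tin weighs about 4.06 N (roughly 415 g), so it is clearly the heaviest. I'll raise it, then carry it to over the pot at (0.5525, 0.179) with TCP z about 0.172.

Call:
{"method": "jog_arm", "body": {
  "plan": [
    [0.03, [0, 0, -0.01], 0],
    [0.03, [0, 0, -0.02], 0],
    [0.03, [0, 0, -0.024], 0],
    [0.03, [0, 0, -0.02], 0],
    [0.03, [0, 0, -0.01], 0]
  ]
}}

```text
time: 21.83
eef_pos: [0.507, -0.2371, 0.1757]
orientation: [0.707, 0.707, 0.001, 0.002]
wrist_force: [1.0, -0.5, -3.6]
width: 0.0515
```

Call:
{"method": "jog_arm", "body": {
  "plan": [
    [0.03, [0.008, 0.001, 0], 0],
    [0.03, [0.018, 0.002, 0], 0],
    [0.03, [0.025, 0.003, 0], 0],
    [0.03, [0.025, 0.003, 0], 0],
    [0.03, [0.025, 0.003, 0], 0]
  ]
}}

```text
time: 22.25
eef_pos: [0.5177, -0.1342, 0.1707]
orientation: [0.707, 0.707, -0.0, -0.001]
wrist_force: [0.7, -0.1, -4.8]
width: 0.0519
```

Call:
{"method": "jog_arm", "body": {
  "plan": [
    [0.03, [0.025, 0.003, 0], 0],
    [0.03, [0.025, 0.003, 0], 0],
    [0.03, [0.025, 0.003, 0], 0],
    [0.03, [0.025, 0.003, 0], 0],
    [0.03, [0.025, 0.003, 0], 0]
  ]
}}

```text
time: 22.67
eef_pos: [0.5325, -0.009, 0.1708]
orientation: [0.707, 0.708, -0.0, -0.001]
wrist_force: [0.3, -0.0, -3.7]
width: 0.0513
```

Call:
{"method": "jog_arm", "body": {
  "plan": [
    [0.03, [0.025, 0.003, 0], 0],
    [0.03, [0.025, 0.003, 0], 0],
    [0.03, [0.025, 0.003, 0], 0],
    [0.03, [0.025, 0.003, 0], 0],
    [0.03, [0.025, 0.003, 0], 0]
  ]
}}

```text
time: 23.08
eef_pos: [0.5472, 0.116, 0.1708]
orientation: [0.707, 0.708, -0.001, -0.0]
wrist_force: [0.9, -0.6, -4.0]
width: 0.0512
```

Call:
{"method": "jog_arm", "body": {
  "plan": [
    [0.03, [0.025, 0.002, 0], 0],
    [0.03, [0.018, 0.001, 0], 0],
    [0.03, [0.012, 0, 0], 0],
    [0.03, [0.006, 0, 0], 0],
    [0.03, [0, 0, 0], 0]
  ]
}}

```text
time: 23.5
eef_pos: [0.5504, 0.176, 0.1714]
orientation: [0.706, 0.708, -0.0, -0.0]
wrist_force: [0.5, -0.3, -4.5]
width: 0.0515
```

Call:
{"method": "jog_arm", "body": {
  "plan": [
    [0.03, [0, 0, 0], 0],
    [0.03, [0, 0, 0], 0]
  ]
}}

```text
time: 23.67
eef_pos: [0.5508, 0.1744, 0.172]
orientation: [0.707, 0.707, -0.0, 0.0]
wrist_force: [-1.1, -0.2, -3.8]
width: 0.0519
```

Call:
{"method": "jog_arm", "body": {
  "plan": [
    [0.03, [0.002, 0.001, 0], 0],
    [0.03, [0.003, 0.001, 0], 0],
    [0.03, [0, 0, 0], 0],
    [0.03, [0, 0, 0], 0],
    [0.03, [0, 0, 0], 0]
  ]
}}

```text
time: 24.08
eef_pos: [0.5529, 0.1801, 0.1721]
orientation: [0.707, 0.707, -0.0, 0.0]
wrist_force: [-0.7, -0.8, -4.7]
width: 0.0519
```

Run:
```python
from h import *
o=observe()
a=capture("scene")[:,:,::-1].copy()
o=observe();print(o["eef_pos"],o["orientation"],o["wrist_force"],o["width"],o["time"])
f=2.6;x0,y0=180,100
b=cv2.resize(a[100:290,180:480],None,fx=f,fy=f,interpolation=2)
p=o["eef_pos"]
for c,z,r in (((.5525,.1792),.05,.034),((.5525,.1792),0,.034),(p,.15,.026),(p,.172+.019,.009)):
    cv2.polylines(b,[((circ("scene",c,z,r)+.5-[x0,y0])*f).astype(np.int32)],True,(0,0,255),1)
cv2.imwrite("pics/g11.png",b)
t=capture("top")[:,:,::-1];cv2.imwrite("pics/t11.png",t)
```

```text
[0.55287049 0.18013678 0.17212151] [ 7.06754975e-01  7.07458412e-01 -4.02561624e-05 -6.71162076e-06] [ 0.10567345  0.25882815 -4.77082025] 0.051585083552618594 24.1333
```

View pics/g11.png

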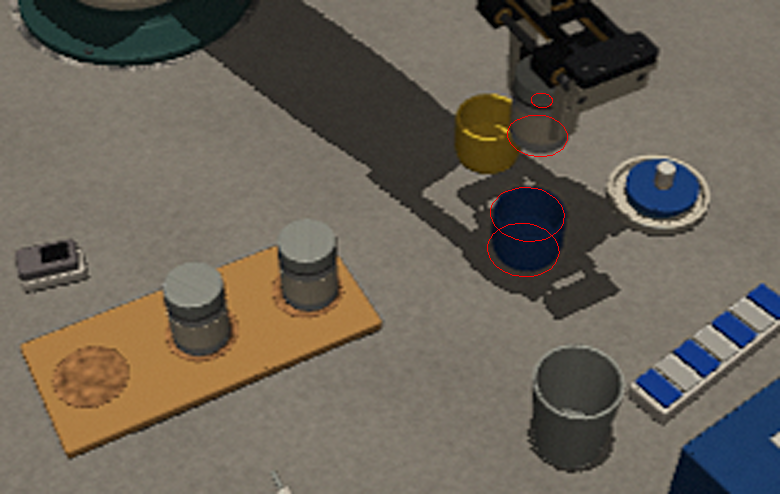

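View pics/t11.png

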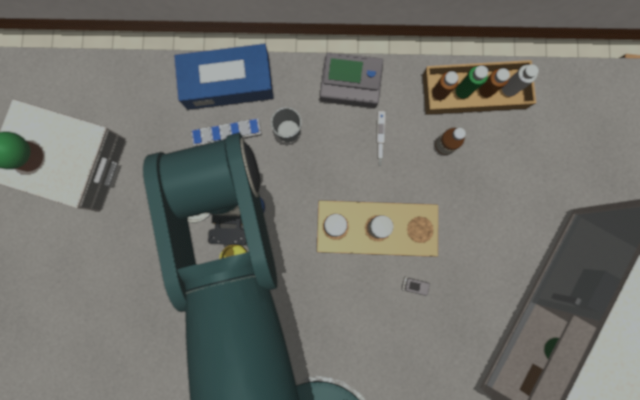

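The tin's underside (crop (538,135)) and the pot's mouth (crop (528,216)) match the projected circles. The two lighter tins stand on their discs, the cap is on the coaster, and nothing else has moved. Handing in.

Run:
```python
from station import *
print(observe()["time"]); print(hand_in())
```

```text
24.1833
the job is handed in; nothing more can be done
None
```

The job is done and handed in at 24.2 s. The heaviest tin, the right one, is held upright over the open blue pot with its underside about 10 cm above the rim.

- **Cap:** I lifted it off the pot and set it flat, knob up, on the coaster. The last measurement puts it about 2–5 mm from the coaster's centre, which is near the limit of what the cameras can resolve.
- **Tins:** I hefted them left, middle, right. They read about 1.1 N, 1.8 N and 4.1 N (roughly 110, 185 and 415 g). The left and middle tins went back upright on their cork discs.
- **Final hold:** The gripper is at (0.553, 0.180, 0.172), about 1 mm from the measured pot centre. The pictures agree with this.
- **Other checks:** Pot, coaster and bystanders showed no movement in the pictures. The highest wrist force I saw was about 17 N, setting the left tin down.
- **Disagreements:** The top and scene cameras differed by 2–3 mm on the tin, tray and coaster positions, so I used values in between. One coaster outline fit was clearly wrong and I ignored it.

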